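Gauge the rim of the condensing lens on the felt pad

TASK

Measure the lens that lies on the grey felt pad with the tapered rim gauge: set it down flat at the wide open end of the gauge, slide it along the slot until it wedges between the two fences, and leave it there. Then take the reading: slide the black cursor along its rail until its pointer is level with the middle of the wedged lens, and let go. Leave the other lens, the eye model and the red instrument where they are.

Things in the scene. Friction and masses are not known exactly. Their poses are not given: they have to be found in the camera images.
- gauge: Rim gauge fixed to the desk: aluminium plate 6 mm thick with two converging dark steel fences. Origin: slot centre line at the wide mouth, at desk height. x runs along the slot towards the narrow end, z up. Plate: x -80 to 175, y -65 to 100 mm, clear before the mouth (x < 0). Fences from x = 0 (slot 80 mm wide) to x = 160 (32 mm wide), 14 mm thick, tops 22 mm above the desk.
- slot_narrow (a point): Slot's centre line at its narrow end (gauge x = 160 mm), on the plate's top, 6 mm above the desk; axes as the gauge. Plate and fences are slick (friction about 0.3): a lens pushed from behind centres itself, then sticks fast. The 56 mm lens wedges with its centre at about gauge x = 78 mm, the 44 mm lens at about x = 118 mm. Both slot ends are open.
- cursor (a joint): The cursor's travel along its rail (m), 0 to 0.16: it equals the gauge x of the cursor's middle. It slides freely both ways with about 1.2 N of friction and stays where it is left.
- cursor_grip (a point): Middle of the cursor's upright black grip, 20 x 20 mm and 26 mm high (from 22 to 48 mm above the desk), square to the gauge axes, 35 mm above the desk. It stands on a 30 x 26 mm foot on the rail, at gauge y = +80 mm. To be pinched from above or pushed.
- cursor_line (a point): The point on the slot's centre line, 18 mm above the desk, that the cursor's pointer points at: it moves along the slot with the cursor, 80 mm to the -y side (gauge axes) of the grip.
- pad: Grey felt pad, 90 mm square, paper-thin, lying on the desk. The lens to measure lies on it, near its middle. Origin: its centre, at desk height.
- lens_big_c (a point): Centre, half-way up, of the larger condensing lens: a round black-rimmed glass lens lying flat, 56 mm across, 24 mm high, about 100 g, plain upright cylinder rim. z is the lens's axis, up. It may lie on the pad or be the other lens.
- lens_small_c (a point): The same for the smaller lens: 44 mm across, 24 mm high, about 70 g. One of the two lies on the pad, the other on the bare desk.
- eye_model: Opened half of an anatomical eye model, a white bowl, orange inside, 90 mm across and 45 mm high, standing on the desk. Origin: centre of its underside. Not to be disturbed.
- instrument: Red hand-held examination instrument, 190 mm long, 36 mm thick, lying on two small black feet. Origin: on the desk below its middle (it spans x -90 to +100 mm, its own x axis along it). Not to be disturbed.

How it is judged:
By the outcome, as a careful person would: the job done as asked, in the order asked, and still so for the second after the job is handed in, with the robot touching nothing.
It also fails if it takes over 58 s, if anything falls off the work surface, if the arm or the gripper's body presses on something with over 40 N, if the wrist force passes 120 N, or if a joint passes its speed limit or range.

ROBOT

A 6-joint arm with a two-finger parallel gripper is mounted at the origin on the work surface. World frame = base frame: x ahead of the robot, y to its left, z up, the work surface at z = 0. Lengths are in mm, angles in degrees, forces in N, time in s.
With the tool pointing down it reaches from about 350 to 850 mm from the base axis. Payload 8.1 kg.
Tool frame: the origin (TCP) lies midway between the tips of the shut fingers; the grasp point (between the pads) lies 19 mm behind it; z points along the fingers, y is the line along which they close (so a half turn about z gives the same grasp; the last joint's range is limited). The gripper opens to 85 mm and grips with 20 to 120 N. Pads are 22 mm wide; open, the fingers measure 114 mm over their backs; the gripper's body (76 mm by 85 mm) begins 54 mm behind the grasp point. The pads swing forward as they close: fully open they stand 13 mm farther back than shut.
Start: joints at [-68.491, 7.471, 85.268, -0, 87.261, -4.893], TCP at [266.819, -537.413, 231.292] pointing down, gripper open.
Joint ranges: [-169.43, 169.43], [-51.17, 129.36], [1.28, 143.12], [-76.62, 256.62], [0, 156.53], [-152.29, 152.29]. Speed limits (degrees/s): [136.94, 136.94, 159.86, 180, 180, 180].

INTERFACE

Orientations are given as [roll, pitch, yaw] about the fixed x, y, z axes, in that order (R = Rz(yaw) Ry(pitch) Rx(roll)).
In Python, from bench import r gives the robot as it stands. The module is installed in compiled form; this text tells all that it offers.
- The arm moves only by the tool jog_arm, never from a script. Its argument "rows" is a list of rows, each a list of 2 entries, a list of its own where there are three numbers: the shift along the tool's x, y, z in mm, then the turn, a rotation vector about the tool's x, y, z in rad. A call has 1 to 10 rows; each row is the pose to reach, as a shift and turn from the pose commanded when the call began, along the tool's axes at that moment; what a row does not reach only later rows make up. A row lasts 1/10 s, in which the tool goes at most 50 mm and 8.59 degrees, less where a joint would pass 70% of its speed; a pose out of reach is approached as far as the arm can. A call with a gripper value outside its range is refused whole. "grip" is the finger opening in mm, from 0 to 85.4, set as the call begins (left out, the last holds). The fingers move at their own pace and stop on an object; "force" is the grip in N (left out, the last holds). Time passes only in rows, so rows that repeat a pose let the fingers close. It gives the time, the measured TCP pose, the force, the opening and the grip force at its end, in the units of the state.
- r.sense(): the state, without advancing time (a new reading comes with each control period).
- r.snapshot(name): name is "side" or "top"; returns (picture, depth): 420x560x3 uint8, blue, green, red; 420x560 float32, mm along the optical axis (not along the pixel's ray), 0 where there is no reading.
- r.camera_params(name): a dict with "fx", "fy", "cx", "cy" (pixels), "pose" (4x4, takes a point from camera to world coordinates). Camera axes: x right, y down, z forward; pixel columns grow to the right and rows downward; lengths in mm; the calibration is good to about 2 mm. A picture is of the moment at which its call begins. camera_params takes no time and is no camera call.
- r.hand_in(): hands the job in; it is judged then, once.
The state is a dict: "time": time; "joint_pos": joint angles; "qd": joint speeds; "joint_efforts": joint torques, N m; "tool_pos": TCP position; "tcp_rot": TCP orientation; "ft_force": force on the tool from outside, world axes, zero at the start; "wrist_torque": the same for the moment, N m; "finger_gap": finger opening in mm; "grip_force": force on a finger pad.
Only numpy, scipy, OpenCV 4.12 (cv2) and the standard library are available. Lean on these libraries where they do the work, as an engineer would, in place of code of your own. Each camera call takes 0.05 s, during which the arm holds its last target. There are 200 camera calls.

## Working session

There is one attempt and no reset: what is moved stays moved. The work goes in short steps, Python scripts to look and compute and a tool call to move; the robot and the scene stay as the last step left them, time stands still between calls to the robot, and variables do not carry over. Pictures are saved under pics/ and viewed, at most 10 in all, crops included, and the job is handed in when it is done.

Besides the shell and the picture viewer there is one more tool, called after ">>>" by a JSON object that holds its "api" and its "payload", one argument or row to a line. jog_arm: Moves the arm, as the interface text tells. Its arguments: {"type":"object","properties":{"rows":{"type":"array"},"grip":{"type":"number"},"force":{"type":"number"}},"required":["rows"]}

```bash
mkdir -p pics; cat > h.py <<'E'
import numpy as np, cv2
from bench import r
def w(cam,u,v,d=None,z=None):
    c=r.camera_params(cam);P=np.array(c["pose"])
    k=np.array([(u-c["cx"])/c["fx"],(v-c["cy"])/c["fy"],1.])
    if d is None:
        q=P[:3,:3]@k; d=(z-P[2,3])/q[2]
    return P[:3,:3]@(k*d)+P[:3,3]
E
python3 - <<'E'
from h import *
for n in("top","side"):
    p,d=r.snapshot(n);cv2.imwrite(f"pics/{n}0.png",p);np.save(f"{n}0.npy",d)
    print(n,r.camera_params(n))
print(r.sense())
E
```

```text
top {'fx': 542.7031862829153, 'fy': 542.7031862829153, 'cx': 280.4235181564347, 'cy': 209.24008244843762, 'pose': array([[ 1.08589326e-01, -9.72343405e-01,  2.06776837e-01,
         2.69505682e+02],
       [-9.94082910e-01, -1.05639740e-01,  2.52866285e-02,
        -3.14749441e+01],
       [-2.74343526e-03, -2.08299178e-01, -9.78061310e-01,
         1.22795271e+03],
       [ 0.00000000e+00,  0.00000000e+00,  0.00000000e+00,
         1.00000000e+00]])}
side {'fx': 439.330238222328, 'fy': 439.330238222328, 'cx': 281.0182975907586, 'cy': 209.32987546360096, 'pose': array([[-7.40604000e-01, -4.46284325e-01,  5.02330584e-01,
        -9.18718303e+01],
       [-6.71934320e-01,  4.88366764e-01, -5.56778389e-01,
         6.31175575e+02],
       [ 3.15990563e-03, -7.49885461e-01, -6.61560133e-01,
         8.45222636e+02],
       [ 0.00000000e+00,  0.00000000e+00,  0.00000000e+00,
         1.00000000e+00]])}
{'time': 0.1, 'joint_pos': array([-6.84908419e+01,  7.51310586e+00,  8.53230976e+01, -1.13886135e-03,
        8.72591352e+01, -4.89269931e+00]), 'qd': array([-0.11259408, -0.0630368 , -0.15227576,  0.03887989,  0.12348058,
        0.01919312]), 'joint_efforts': array([ 4.10122102e-04, -5.70947564e+01, -5.01942551e+01, -2.98576542e-04,
        8.02416354e-03, -3.57929059e-05]), 'tool_pos': array([ 266.63791852, -536.95965144,  230.32451325]), 'tcp_rot': array([-1.79904912e+02, -6.99810501e-03,  2.64019070e+01]), 'ft_force': array([-0.14193847, -0.50507578, -0.10840581]), 'wrist_torque': array([-0.00728953,  0.03113248,  0.05233507]), 'grip_force': 0.0, 'finger_gap': 85.55003695353862}
```

View pics/top0.png

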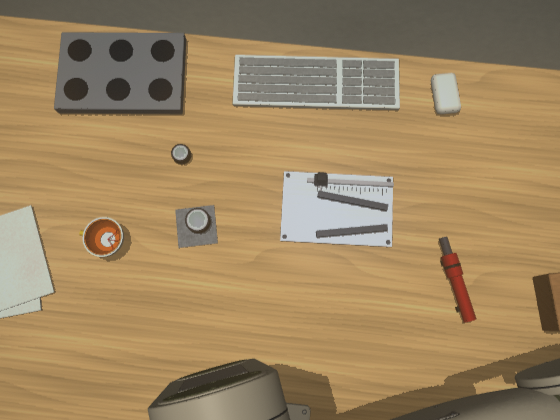

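View pics/side0.png

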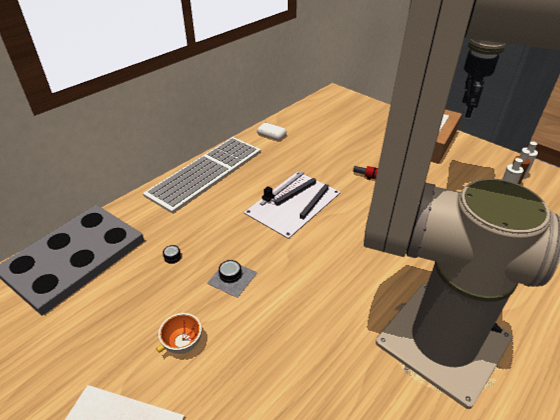

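Top view: 56 mm lens on the pad at (197,220), small lens at (180,153). The gauge plate spans (282–393, 172–246), with its wide mouth on the left (u≈317) and the cursor at (320,180). The eye model is at (104,237) and the instrument at (458,280).

```bash
python3 - <<'E'
from h import *
p=cv2.imread("pics/top0.png");d=np.load("top0.npy")
c=r.camera_params("top");P=np.array(c["pose"])
v,u=np.mgrid[:420,:560]
K=np.dstack([(u-c["cx"])/c["fx"],(v-c["cy"])/c["fy"],np.ones(u.shape)])*d[...,None]
X=K@P[:3,:3].T+P[:3,3]; np.save("X0.npy",X)
def box(u0,v0,u1,v1):
    m=np.zeros(u.shape,bool);m[v0:v1,u0:u1]=1;return m&(d>0)
def hgt(b,lo,hi):
    m=b&(X[...,2]>lo)&(X[...,2]<hi);return m
for n,b in(("big",box(175,205,220,245)),("small",box(165,138,198,170))):
    m=hgt(b,12,40);q=X[m];rc=cv2.minEnclosingCircle(q[:,:2].astype(np.float32))
    print(n,m.sum(),q.mean(0),np.median(q[:,2]),rc)
b=box(270,160,405,258);m=hgt(b,3,60)
rc=cv2.minAreaRect(X[m][:,:2].astype(np.float32));print("plate",rc,cv2.boxPoints(rc))
m=hgt(b,16,27);n,l,s,ce=cv2.connectedComponentsWithStats(m.astype(np.uint8))
for i in range(1,n):
    if s[i,4]>30:
        q=X[l==i];rr=cv2.minAreaRect(q[:,:2].astype(np.float32));print("fence",s[i],q.mean(0),rr,cv2.boxPoints(rr).round(1).tolist())
m=hgt(b,40,60);print("cursor",m.sum(),X[m].mean(0),cv2.minAreaRect(X[m][:,:2].astype(np.float32)))
print("desk z",np.median(X[box(220,250,270,290)][:,2]))
cv2.imwrite("pics/crop0.png",cv2.resize(p[130:260,160:410],None,fx=3.2,fy=3.2,interpolation=cv2.INTER_CUBIC))
E
```

```text
big 494 [478.62669915 183.55932476  25.41083127] 25.642283765683032 ((479.4787292480469, 184.86793518066406), 28.619403839111328)
small 298 [630.77867868 244.57489948  24.81396037] 25.25104785474059 ((632.123291015625, 246.1282958984375), 22.62449073791504)
plate ((546.3933715820312, -131.3755645751953), (229.43975830078125, 314.1300048828125), 6.258418560028076) [[ 415.23505    12.247422]
 [ 449.4793   -300.01047 ]
 [ 677.5517   -274.99857 ]
 [ 643.30743    37.25934 ]]
fence [314 174  15  14  75] [599.4920232  -83.69568093  22.29121047] ((601.4998779296875, -85.6500244140625), (32.92311477661133, 28.319866180419922), 89.31111145019531) [[587.0999755859375, -101.9000015258789], [615.5, -102.30000305175781], [615.9000244140625, -69.4000015258789], [587.5, -69.0]]
fence [317 191  71  20 450] [ 562.63585687 -161.69457596   22.3082083 ] ((563.3075561523438, -160.80224609375), (161.0004425048828, 15.938298225402832), 84.6531982421875) [[547.9000244140625, -240.1999969482422], [563.7000122070312, -241.6999969482422], [578.7000122070312, -81.4000015258789], [562.9000244140625, -79.9000015258789]]
fence [316 224  72  13 456] [ 493.35057427 -165.34081189   22.44936081] ((493.77099609375, -164.80738830566406), (15.26643180847168, 161.7818145751953), 11.740106582641602) [[469.79998779296875, -87.19999694824219], [502.79998779296875, -245.60000610351562], [517.7000122070312, -242.5], [484.79998779296875, -84.0999984741211]]
cursor 81 [603.30711139 -83.83125204  47.77233627] ((604.9641723632812, -83.62281036376953), (21.22755241394043, 18.562429428100586), 5.726436614990234)
desk z 0.9342002178706252
```

View pics/crop0.png

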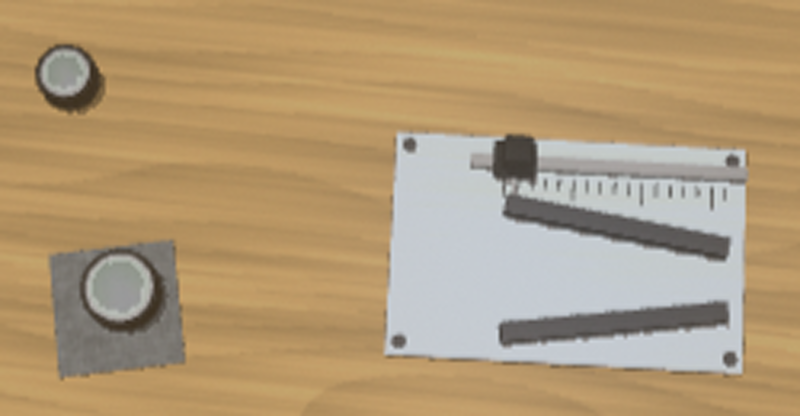

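The crop agrees with the given sizes: the lens radius is about 28 mm, the fence half-angle is 8.55° and the mouth gap is about 78 mm. The gauge origin is at about (524,-82), with its x axis at yaw -86.8°. The lens on the pad is the 56 mm one, at (479,184.5). I'll work at tool yaw 3.2°, so tool y lies along gauge x and tool x along gauge y.

>>> {"api": "jog_arm", "payload": {
  "rows": [
    [[511, -552, 80], [0, 0, 0.405]],
    [[511, -552, 80], [0, 0, 0.405]],
    [[511, -552, 80], [0, 0, 0.405]],
    [[511, -552, 80], [0, 0, 0.405]],
    [[511, -552, 80], [0, 0, 0.405]],
    [[511, -552, 80], [0, 0, 0.405]],
    [[511, -552, 80], [0, 0, 0.405]],
    [[511, -552, 80], [0, 0, 0.405]],
    [[511, -552, 80], [0, 0, 0.405]],
    [[511, -552, 80], [0, 0, 0.405]]
  ],
  "grip": 85,
  "force": 30
}}

```text
time: 1.1
tool_pos: [407.0, -58.4, 178.1]
tcp_rot: [180.0, -0.0, 3.2]
ft_force: [1.0, -0.3, -0.1]
finger_gap: 84.9
grip_force: 0.0
```

>>> {"api": "jog_arm", "payload": {
  "rows": [
    [[85, -239, 78], [0, 0, 0]],
    [[85, -239, 78], [0, 0, 0]],
    [[85, -239, 78], [0, 0, 0]],
    [[85, -239, 78], [0, 0, 0]],
    [[85, -239, 78], [0, 0, 0]],
    [[85, -239, 78], [0, 0, 0]],
    [[85, -239, 78], [0, 0, 0]],
    [[85, -239, 78], [0, 0, 0]],
    [[85, -239, 78], [0, 0, 0]]
  ]
}}

```text
time: 2.0
tool_pos: [478.8, 181.7, 100.8]
tcp_rot: [180.0, -0.0, 3.1]
ft_force: [0.5, -0.1, 1.0]
finger_gap: 84.8
grip_force: 0.0
```

>>> {"api": "jog_arm", "payload": {
  "rows": [
    [[0, -2.5, 40], [0, 0, 0]],
    [[0, -2.5, 70], [0, 0, 0]],
    [[0, -2.5, 88], [0, 0, 0]],
    [[0, -2.5, 98], [0, 0, 0]],
    [[0, -2.5, 98], [0, 0, 0]],
    [[0, -2.5, 98], [0, 0, 0]]
  ]
}}

```text
time: 2.6
tool_pos: [479.5, 185.1, 3.7]
tcp_rot: [-180.0, -0.1, 3.1]
ft_force: [1.3, 0.1, 0.0]
finger_gap: 85.0
grip_force: 0.0
```

>>> {"api": "jog_arm", "payload": {
  "rows": [
    [[0, 0, 0], [0, 0, 0]],
    [[0, 0, 0], [0, 0, 0]],
    [[0, 0, 0], [0, 0, 0]],
    [[0, 0, 0], [0, 0, 0]],
    [[0, 0, 0], [0, 0, 0]],
    [[0, 0, 0], [0, 0, 0]],
    [[0, 0, 0], [0, 0, 0]],
    [[0, 0, 0], [0, 0, 0]]
  ],
  "grip": 45,
  "force": 30
}}

```text
time: 3.4
tool_pos: [479.6, 185.8, 4.0]
tcp_rot: [-180.0, -0.1, 3.2]
ft_force: [-2.2, -1.2, 6.2]
finger_gap: 55.2
grip_force: 30.9
```

>>> {"api": "jog_arm", "payload": {
  "rows": [
    [[0, 0, -20], [0, 0, 0]],
    [[0, 0, -55], [0, 0, 0]],
    [[8, 35, -55], [0, 0, 0]],
    [[15, 80, -55], [0, 0, 0]],
    [[20, 125, -55], [0, 0, 0]],
    [[25, 165, -55], [0, 0, 0]],
    [[29, 200, -55], [0, 0, 0]],
    [[29, 222, -50], [0, 0, 0]],
    [[29, 228, -45], [0, 0, 0]],
    [[29, 228, -40], [0, 0, 0]]
  ]
}}

```text
time: 4.4
tool_pos: [520.3, -41.1, 42.3]
tcp_rot: [-180.0, -0.0, 3.1]
ft_force: [0.4, 0.1, -2.1]
finger_gap: 55.0
grip_force: 32.6
```

>>> {"api": "jog_arm", "payload": {
  "rows": [
    [[0, 0, 0], [0, 0, 0]],
    [[0, 0, 0], [0, 0, 0]],
    [[0, 0, 0], [0, 0, 0]]
  ]
}}

```text
time: 4.7
tool_pos: [520.3, -39.5, 42.6]
tcp_rot: [-180.0, -0.0, 3.3]
ft_force: [0.2, 0.2, -0.3]
finger_gap: 55.3
grip_force: 32.6
```

```bash
python3 - <<'E'
from h import *
p,d=r.snapshot("side")
cv2.imwrite("pics/s1.png",cv2.resize(p[140:300,180:380],None,fx=3.5,fy=3.5,interpolation=cv2.INTER_CUBIC))
print(r.sense()["tool_pos"])
E
```

```text
[520.35826705 -39.68001114  42.66526047]
```

View pics/s1.png

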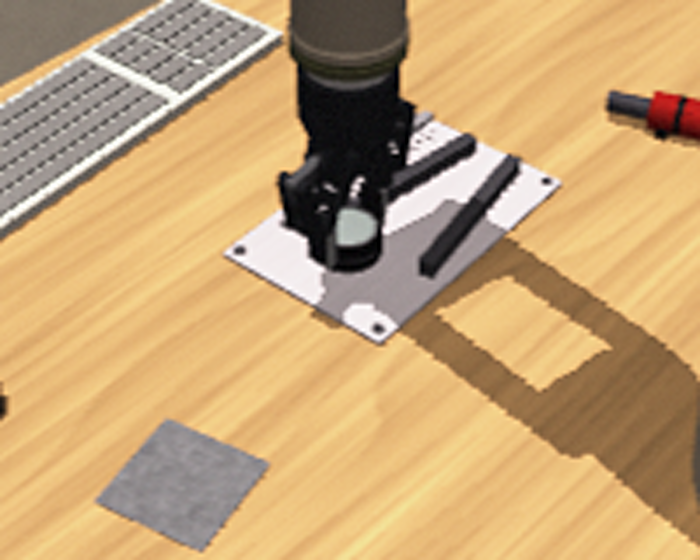

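The lens is held level over the clear mouth end of the plate, at about (350,240) in the crop. I'll lower it about 32 mm, to plate height.

>>> {"api": "jog_arm", "payload": {
  "rows": [
    [[1, 0, 15], [0, 0, 0]],
    [[1, 0, 26], [0, 0, 0]],
    [[1, 0, 30], [0, 0, 0]],
    [[1, 0, 32], [0, 0, 0]],
    [[1, 0, 32], [0, 0, 0]],
    [[1, 0, 32], [0, 0, 0]]
  ]
}}

```text
time: 5.35
tool_pos: [521.0, -40.5, 10.0]
tcp_rot: [-180.0, 0.0, 3.2]
ft_force: [0.0, -0.2, -0.1]
finger_gap: 54.6
grip_force: 32.7
```

>>> {"api": "jog_arm", "payload": {
  "rows": [
    [[0, 0, 0.5], [0, 0, 0]],
    [[0, 0, 0.5], [0, 0, 0]],
    [[0, 0, 1], [0, 0, 0]],
    [[0, 0, 1], [0, 0, 0]]
  ]
}}

```text
time: 5.75
tool_pos: [521.2, -40.5, 9.9]
tcp_rot: [-180.0, 0.0, 3.2]
ft_force: [-5.8, -0.1, 8.5]
finger_gap: 54.7
grip_force: 33.6
```

>>> {"api": "jog_arm", "payload": {
  "rows": [
    [[0, 0, 0], [0, 0, 0]],
    [[0, 0, 0], [0, 0, 0]],
    [[0, 0, 0], [0, 0, 0]],
    [[0, 0, 0], [0, 0, 0]],
    [[0, 0, 0], [0, 0, 0]]
  ],
  "grip": 68
}}

```text
time: 6.25
tool_pos: [521.1, -40.5, 9.3]
tcp_rot: [-180.0, 0.0, 3.2]
ft_force: [-0.5, 0.8, 0.4]
finger_gap: 67.6
grip_force: 0.0
```

>>> {"api": "jog_arm", "payload": {
  "rows": [
    [[0.5, 0, 4], [0, 0, 0]],
    [[0.5, 8, 4], [0, 0, 0]],
    [[0.5, 18, 4], [0, 0, 0]],
    [[0.5, 29, 4], [0, 0, 0]],
    [[0.5, 41, 4], [0, 0, 0]],
    [[0.5, 53, 4], [0, 0, 0]],
    [[0.5, 65, 4], [0, 0, 0]],
    [[0.5, 77, 4], [0, 0, 0]],
    [[0.5, 88, 4], [0, 0, 0]],
    [[0.5, 96, 4], [0, 0, 0]]
  ]
}}

```text
time: 7.25
tool_pos: [527.1, -137.5, 5.5]
tcp_rot: [180.0, -0.0, 3.2]
ft_force: [0.3, 1.0, 0.6]
finger_gap: 67.9
grip_force: 0.4
```

>>> {"api": "jog_arm", "payload": {
  "rows": [
    [[0, 4, 0], [0, 0, 0]],
    [[0, 8, 0], [0, 0, 0]],
    [[0, 11, 0], [0, 0, 0]],
    [[0, 14, 0], [0, 0, 0]],
    [[0, 17, 0], [0, 0, 0]],
    [[0, 20, 0], [0, 0, 0]],
    [[0, 22, 0], [0, 0, 0]],
    [[0, 22, 0], [0, 0, 0]]
  ]
}}

```text
time: 8.05
tool_pos: [528.3, -158.6, 5.4]
tcp_rot: [180.0, 0.0, 3.2]
ft_force: [0.1, -0.3, 0.1]
finger_gap: 68.0
grip_force: 0.0
```

>>> {"api": "jog_arm", "payload": {
  "rows": [
    [[0, 1, 0], [0, 0, 0]],
    [[0, 2, 0], [0, 0, 0]],
    [[0, 3, 0], [0, 0, 0]],
    [[0, 4, 0], [0, 0, 0]],
    [[0, 5, 0], [0, 0, 0]],
    [[0, 6, 0], [0, 0, 0]],
    [[0, 6, 0], [0, 0, 0]]
  ]
}}

```text
time: 8.75
tool_pos: [528.6, -164.5, 5.4]
tcp_rot: [180.0, -0.0, 3.2]
ft_force: [-0.3, -0.3, 0.5]
finger_gap: 68.2
grip_force: 0.0
```

>>> {"api": "jog_arm", "payload": {
  "rows": [
    [[0, 1, 0], [0, 0, 0]],
    [[0, 2, 0], [0, 0, 0]],
    [[0, 2, 0], [0, 0, 0]]
  ]
}}

```text
time: 9.05
tool_pos: [528.6, -165.4, 5.3]
tcp_rot: [-179.9, 0.0, 3.2]
ft_force: [-0.2, 5.7, 0.8]
finger_gap: 68.4
grip_force: 2.7
```

>>> {"api": "jog_arm", "payload": {
  "rows": [
    [[0, 1, 0], [0, 0, 0]],
    [[0, 1.5, 0], [0, 0, 0]],
    [[0, 1.5, 0], [0, 0, 0]]
  ]
}}

```text
time: 9.35
tool_pos: [528.6, -165.7, 5.3]
tcp_rot: [-179.8, 0.0, 3.2]
ft_force: [-0.4, 11.0, 4.5]
finger_gap: 68.1
grip_force: 5.5
```

>>> {"api": "jog_arm", "payload": {
  "rows": [
    [[0, 1.5, 0], [0, 0, 0]],
    [[0, 2, 0], [0, 0, 0]],
    [[0, 2, 0], [0, 0, 0]],
    [[0, 2, 0], [0, 0, 0]]
  ]
}}

```text
time: 9.75
tool_pos: [528.7, -166.1, 5.2]
tcp_rot: [-179.7, 0.1, 3.2]
ft_force: [-0.6, 18.2, 6.9]
finger_gap: 67.7
grip_force: 9.2
```

>>> {"api": "jog_arm", "payload": {
  "rows": [
    [[0, -4, 0], [0, 0, 0]],
    [[0, -8, 0], [0, 0, 0]],
    [[0, -8.5, 0], [0, 0, 0]],
    [[0, -8.5, -3], [0, 0, 0]],
    [[0, -8.5, -10], [0, 0, 0]],
    [[0, -8.5, -30], [0, 0, 0]],
    [[0, -8.5, -60], [0, 0, 0]],
    [[0, -8.5, -95], [0, 0, 0]],
    [[0, -8.5, -95], [0, 0, 0]]
  ]
}}

```text
time: 10.65
tool_pos: [532.3, -163.2, 107.1]
tcp_rot: [179.7, -0.5, 3.2]
ft_force: [0.3, -1.1, 0.4]
finger_gap: 67.9
grip_force: 0.0
```

>>> {"api": "jog_arm", "payload": {
  "rows": [
    [[30, -30, 0], [0, 0, 0]],
    [[55, -55, 0], [0, 0, 0]],
    [[70, -70, 0], [0, 0, 0]],
    [[74, -76, 0], [0, 0, 0]],
    [[74, -76, 0], [0, 0, 0]],
    [[74, -76, 0], [0, 0, 0]],
    [[74, -76, 0], [0, 0, 0]]
  ],
  "grip": 60
}}

```text
time: 11.35
tool_pos: [597.4, -82.3, 100.3]
tcp_rot: [180.0, 0.0, 3.1]
ft_force: [0.4, 0.0, 0.7]
finger_gap: 59.9
grip_force: 0.0
```

```bash
cat > m.py <<'E'
from h import *
import sys
s=r.sense();print(s["tool_pos"],s["tcp_rot"])
p,d=r.snapshot("top")
c=r.camera_params("top");P=np.array(c["pose"])
v,u=np.mgrid[:420,:560]
K=np.dstack([(u-c["cx"])/c["fx"],(v-c["cy"])/c["fy"],np.ones(u.shape)])*d[...,None]
X=K@P[:3,:3].T+P[:3,3]
m=(X[...,2]>25.5)&(X[...,2]<36)&(u>300)&(u<400)&(v>195)&(v<240)
m=cv2.morphologyEx(m.astype(np.uint8),cv2.MORPH_OPEN,np.ones((3,3)))>0
q=X[m];print("lens",m.sum(),q.mean(0),cv2.minEnclosingCircle(q[:,:2].astype(np.float32)))
m=(X[...,2]>40)&(X[...,2]<55)&(u>300)&(u<400)&(v>165)&(v<195)
if m.any(): print("cursor",m.sum(),X[m].mean(0))
sd,_=r.snapshot("side")
t=cv2.resize(p[160:255,270:410],(700,475),interpolation=cv2.INTER_CUBIC)
cv2.imwrite(sys.argv[1],t)
E
python3 m.py pics/t2.png
```

```text
[597.41693281 -82.31078437 100.34778511] [1.79989952e+02 2.32147229e-02 3.13485619e+00]
lens 131 [ 524.29792172 -175.22482969   31.61466968] ((525.168701171875, -170.92965698242188), 24.378459930419922)
cursor 82 [603.08710293 -83.83048269  48.02910416]
```

View pics/t2.png

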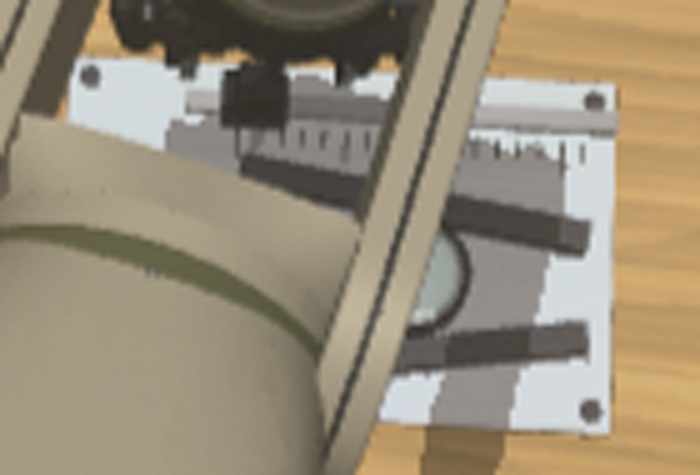

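The lens is wedged between the fences (right edge at (468,275)), half hidden by the arm. The cursor is at about (255,97), straight ahead of the fingers. I'll pinch it next.

>>> {"api": "jog_arm", "payload": {
  "rows": [
    [[6.5, 1.5, 0], [0, 0, 0]],
    [[6.5, 1.5, 25], [0, 0, 0]],
    [[6.5, 1.5, 50], [0, 0, 0]],
    [[6.5, 1.5, 66], [0, 0, 0]],
    [[6.5, 1.5, 73], [0, 0, 0]],
    [[6.5, 1.5, 73], [0, 0, 0]],
    [[6.5, 1.5, 73], [0, 0, 0]]
  ]
}}

```text
time: 12.15
tool_pos: [605.4, -82.7, 28.4]
tcp_rot: [180.0, -0.1, 3.2]
ft_force: [0.4, 0.7, 0.0]
finger_gap: 60.2
grip_force: 0.0
```

>>> {"api": "jog_arm", "payload": {
  "rows": [
    [[0, 0, 0], [0, 0, 0]],
    [[0, 0, 0], [0, 0, 0]],
    [[0, 0, 0], [0, 0, 0]],
    [[0, 0, 0], [0, 0, 0]],
    [[0, 0, 0], [0, 0, 0]],
    [[0, 0, 0], [0, 0, 0]],
    [[0, 0, 0], [0, 0, 0]],
    [[0, 0, 0], [0, 0, 0]],
    [[0, 0, 0], [0, 0, 0]],
    [[0, 0, 0], [0, 0, 0]]
  ],
  "grip": 12,
  "force": 20
}}

```text
time: 13.15
tool_pos: [605.3, -82.6, 28.4]
tcp_rot: [180.0, -0.1, 3.2]
ft_force: [-1.7, 0.8, 4.9]
finger_gap: 19.7
grip_force: 23.5
```

>>> {"api": "jog_arm", "payload": {
  "rows": [
    [[0, 5, 0], [0, 0, 0]],
    [[0, 15, 0], [0, 0, 0]],
    [[0, 27, 0], [0, 0, 0]],
    [[0, 39, 0], [0, 0, 0]],
    [[0, 51, 0], [0, 0, 0]],
    [[0, 62, 0], [0, 0, 0]],
    [[0, 70, 0], [0, 0, 0]],
    [[0, 73, 0], [0, 0, 0]],
    [[0, 73, 0], [0, 0, 0]],
    [[0, 73, 0], [0, 0, 0]]
  ]
}}

```text
time: 14.15
tool_pos: [609.3, -156.1, 28.5]
tcp_rot: [179.9, -0.1, 3.2]
ft_force: [-0.9, -1.6, 5.8]
finger_gap: 19.4
grip_force: 23.6
```

>>> {"api": "jog_arm", "payload": {
  "rows": [
    [[0, 0, 0], [0, 0, 0]],
    [[0, 0, 0], [0, 0, 0]]
  ]
}}

```text
time: 14.35
tool_pos: [609.3, -156.0, 28.5]
tcp_rot: [179.9, -0.1, 3.2]
ft_force: [-0.9, -0.7, 6.5]
finger_gap: 19.4
grip_force: 23.6
```

>>> {"api": "jog_arm", "payload": {
  "rows": [
    [[0, 0, 0], [0, 0, 0]],
    [[0, 0, 0], [0, 0, 0]],
    [[0, 0, 0], [0, 0, 0]],
    [[0, 0, 0], [0, 0, 0]],
    [[0, 0, 0], [0, 0, 0]],
    [[0, 0, -10], [0, 0, 0]],
    [[0, 0, -35], [0, 0, 0]],
    [[0, 0, -75], [0, 0, 0]],
    [[0, 0, -120], [0, 0, 0]],
    [[0, 0, -150], [0, 0, 0]]
  ],
  "grip": 45
}}

```text
time: 15.35
tool_pos: [609.9, -155.7, 182.2]
tcp_rot: [179.9, -0.2, 3.2]
ft_force: [0.4, 1.3, 1.0]
finger_gap: 44.9
grip_force: 0.0
```

>>> {"api": "jog_arm", "payload": {
  "rows": [
    [[-50, -280, 0], [0, 0, 0]],
    [[-50, -280, 0], [0, 0, 0]],
    [[-50, -280, 0], [0, 0, 0]],
    [[-50, -280, 0], [0, 0, 0]],
    [[-50, -280, 0], [0, 0, 0]],
    [[-50, -280, 0], [0, 0, 0]],
    [[-50, -280, 0], [0, 0, 0]],
    [[-50, -280, 0], [0, 0, 0]],
    [[-50, -280, 0], [0, 0, 0]]
  ]
}}

```text
time: 16.25
tool_pos: [543.6, 120.5, 177.9]
tcp_rot: [180.0, -0.0, 3.2]
ft_force: [0.1, 0.7, 0.6]
finger_gap: 44.8
grip_force: 0.0
```

```bash
python3 m.py pics/t3.png
```

```text
[543.58921133 120.53254152 177.90093501] [ 1.79973776e+02 -3.78425134e-02  3.16299142e+00]
lens 342 [ 529.27989926 -158.72734084   31.71649013] ((528.0796508789062, -161.33262634277344), 28.099111557006836)
cursor 88 [ 607.30136025 -156.93337217   47.94944035]
```

View pics/t3.png

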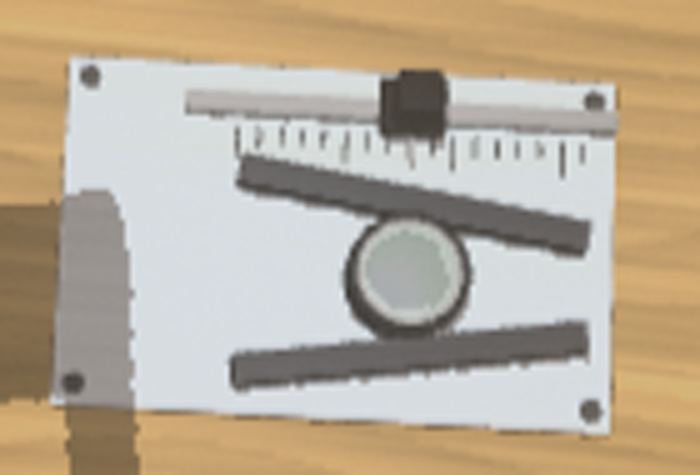

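Lens wedged upright at about (408,275) and cursor at about (413,105), close to level. One sub-pixel check of the alignment.

```bash
python3 - <<'E'
from h import *
p,d=r.snapshot("top")
g=cv2.cvtColor(p,cv2.COLOR_BGR2GRAY)
big=cv2.resize(g[195:240,330:375],None,fx=8,fy=8,interpolation=cv2.INTER_CUBIC)
# bright disc inside the rim; dark block of the cursor's grip top
n,l,s,c=cv2.connectedComponentsWithStats((big>110).astype(np.uint8))
i=l[int((214.6-195)*8),int((351.6-330)*8)];ct,_=cv2.findContours((l==i).astype(np.uint8),0,1)
e=cv2.fitEllipse(max(ct,key=len));u,v=330+(e[0][0]+.5)/8-.5,195+(e[0][1]+.5)/8-.5
L=w("top",u,v,z=31);print(e,u,v,L)
m=np.zeros(d.shape,bool);c2=r.camera_params("top");P=np.array(c2["pose"])
vv,uu=np.mgrid[:420,:560];Z=(P[2,0]*(uu-c2["cx"])/c2["fx"]+P[2,1]*(vv-c2["cy"])/c2["fy"]+P[2,2])*d+P[2,3]
m=(Z>46)&(Z<52)&(uu>330)&(uu<380)&(vv>165)&(vv<195)
C=w("top",uu[m].mean(),vv[m].mean(),z=48.9);print(m.sum(),C)
x=np.array([.0558,-.9984])
print("cursor minus lens along gauge x",(C[:2]-L[:2])@x,"y",(C[:2]-L[:2])@[.9984,.0558])
E
```

```text
((175.58456420898438, 154.42446899414062), (168.3349609375, 174.0605010986328), 127.85430145263672) 351.51057052612305 213.86555862426758 [ 529.25758374 -160.70247945   31.        ]
54 [ 607.56105979 -157.41377606   48.9       ]
cursor minus lens along gauge x 1.085892496969756 y 78.36170013037228
```

```bash
python3 -c "
from bench import r
print(r.hand_in())"
```

```text
the job is handed in; nothing more can be done
None
```

The 56 mm lens from the pad is wedged in the gauge at about x = 78 mm, the cursor is let go within about 1 mm of level with its middle, and I handed the job in at about 16 s with the arm clear; the other lens, eye model and red instrument were not touched.

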